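# Stack the press spacers on their post in size order

### The arm

A 6-joint arm with a two-finger parallel gripper is mounted at the origin on a cart in front of the work surface, level with it; the furniture and walls round the work are solid. World frame = base frame: x ahead of the robot, y to its left, z up, the work surface at z = 0. Lengths are in m, angles in rad, forces in N, time in s.
With the tool pointing down it reaches from about 0.35 to 0.95 m from the base axis. Payload 17.4 kg.
Tool frame: the origin (TCP) lies midway between the tips of the shut fingers; the grasp point (between the pads) lies 19 mm behind it; z points along the fingers, y is the line along which they close (so a half turn about z gives the same grasp; the last joint's range is limited). The gripper opens to 93 mm and grips with 3 to 60 N. Pads are 15 mm wide; open, the fingers measure 128 mm over their backs; the gripper's body (75 mm by 188 mm) begins 65 mm behind the grasp point.
Start: joints at [1.184, 0.116, 1.442, -0, 1.584, -0.038], TCP at [0.231, 0.634, 0.189] pointing down, gripper open.
Joint ranges: [-2.83, 2.83], [-0.83, 2.19], [0.07, 2.5], [-1.14, 4.28], [0.01, 3], [-2.97, 2.97]. Speed limits (rad/s): [1.89, 1.89, 2.22, 3.14, 3.14, 3.14].

### API

Orientations are given as a unit quaternion [w, x, y, z].
In Python, from rig import status, eyes, workorder gives the robot as it stands. The module is installed in compiled form; this text tells all that it offers.
- The arm moves only by the tool pendant, called as name(argument=value, ...) on one line, values as JSON. Schema: {"type":"object","properties":{"offsets":{"type":"object","properties":{"plan":{"type":"array","items":{"type":"array","items":{"type":"number"},"minItems":7,"maxItems":7},"minItems":1,"maxItems":12}},"additionalProperties":false,"required":["plan"]},"clamp_n":{"type":"number"},"only":{"type":"string"},"quiet":{"type":"boolean"},"lines":{"type":"string"}},"required":["offsets"],"additionalProperties":false}. offsets is an object whose key "plan" holds a list of rows, 1 to 12 of them, each of 7 numbers: a rotation vector rx, ry, rz in units of 0.1 rad, then dx, dy, dz in units of 5 mm, then the opening from 0.0 (shut) to 1.0 (fully open); each row is the pose to reach, as a shift and turn from the pose commanded when the call began, along the tool's axes at that moment; what a row does not reach only later rows make up. A row lasts 1/8 s, in which the tool goes at most 0.0625 m and 0.188 rad, less where a joint would pass 70% of its speed; a pose out of reach is approached as far as the arm can. The fingers move at their own pace and stop on an object; clamp_n is the grip in N (left out, the last holds). Time passes only in rows, so rows that do not move let the fingers close. The tool returns the time, the measured TCP pose, the force, the opening and the grip force at its end. only (a regular expression) keeps the lines of the reply that match it, lines (a string "A,B") keeps lines A to B, and quiet returns only ok. Input that does not fit is refused with a message, and nothing moves.
- status.state(): the state, without advancing time (a new reading comes with each control period).
- eyes.grab_frame(name): name is "scene" or "top" or "wrist"; returns (picture, depth): 384x512x3 uint8, red, green, blue; 384x512 float32, m along the optical axis (not along the pixel's ray), 0 where there is no reading.
- eyes.get_calibration(name): a dict with "fovy" (degrees; the focal length in pixels is half the picture's height over the tangent of half this angle, whatever the lens; pixels are square), "cx", "cy" (the principal point, pixels), "k1" (the pictures are not rectified: a ray, as slopes to the right and down, at radius r is drawn at 1 + k1 r^2 times it, then the intrinsics apply), "rvec" (rotation vector, rad) and "tvec" (3), from world to camera coordinates, as OpenCV has them. Camera axes: x right, y down, z forward; pixel columns grow to the right and rows downward; lengths in m; the calibration is good to about 2 mm. A picture is of the moment at which its call begins: read the wrist's pose just before it. get_calibration takes no time and is no camera call; for the wrist camera it gives the pose at the moment of the call.
- workorder.close_job(): hands the job in; it is judged then, once.
The state is a dict: "time_s": time; "qpos": joint angles; "qvel": joint speeds; "effort": joint torques, N m; "eef_pos": TCP position; "tool_rot": TCP orientation; "ft_force": force on the tool from outside, world axes, zero at the start; "wrist_torque": the same for the moment, N m; "width": opening from 0.0 (shut) to 1.0 (fully open); "gripper_force": force on a finger pad.
Only numpy, scipy, OpenCV 4.12 (cv2) and the standard library are available. Lean on these libraries where they do the work, as an engineer would, in place of code of your own. Each camera call takes 0.05 s, during which the arm holds its last target. There are 200 camera calls.

### The job

The brass spacer rings of the pellet press are kept on the upright steel post with the blue base, the largest at the bottom (it is already there) and the smallest on top. Thread the two loose brass rings onto the post in that order, first the medium one, then the small one, lowering each gently down until it lies flat on the ring below rather than letting it fall, and let go.

Things in the scene. Friction and masses are not known exactly. Their poses are not given: they have to be found in the camera images.
- post: fixed storage post: blue square base plate 110x110 mm, 10 mm thick, with an upright round steel rod of 10 mm diameter at its centre; the rod's top is 86 mm above the worktop, its last 12 mm tapering to a blunt 4 mm nose. Origin: on the rod's axis at the underside of the base plate, on the worktop; z up along the rod.
- ring_large: brass spacer ring, open at both ends, outer diameter 84 mm, 18 mm high, 0.6 kg. Bore 28 mm like the others. Origin: centre of its underside (on the bore axis); z is the bore axis. It already lies round the rod on the base plate, loosely (up to 9 mm off centre), its upper face 28 mm above the worktop.
- ring_medium: brass spacer ring, open at both ends, outer diameter 64 mm, 20 mm high, about 0.4 kg. Bore 28 mm like the others. Origin: centre of its underside (on the bore axis); z is the bore axis. It lies flat on the worktop in front of the robot. Grip it across the outside; on the large ring its underside is 28 mm above the worktop.
- ring_small: brass spacer ring, open at both ends, outer diameter 46 mm, 20 mm high, about 0.17 kg. Bore 28 mm like the others. Origin: centre of its underside (on the bore axis); z is the bore axis. It lies flat on the worktop in front of the robot; the taller white rings standing about are sample cells. Grip it across the outside; on the medium ring its underside is 48 mm above the worktop.
Not all that is in view belongs to the job. What is shaped like the ring_small but pink is not meant.

How it is judged:
On the way, in this order (a step that is already met when the one before it is completed fails the run):
1. the medium ring lies round the post on the large ring (horizontal distance between ring_medium and post below 0.014 m and z of ring_medium in the frame of post between 0.023 and 0.033 m and angle between ring_medium's own z axis and vertical below 0.17 rad), for 0.2 s.
2. the small ring lies round the post on the medium ring (horizontal distance between ring_small and post below 0.014 m and z of ring_small in the frame of post between 0.043 and 0.053 m and angle between ring_small's own z axis and vertical below 0.17 rad), for 0.2 s.
At the end, for the whole second after the job is handed in: the medium ring round the post on the large ring and the small ring round the post on the medium one, each within 14 mm of the post's axis, within 5 mm of its seated height (undersides 28 and 48 mm above the worktop), within 10 degrees of flat, and at rest (all of step 1 and all of step 2 and linear speed of each of ring_medium, ring_small below 0.02 m/s); the robot touches nothing.
It fails at once if a ring was let fall down the post (it moved faster than 0.7 m/s while on the post) ((horizontal distance between ring_medium and post below 0.02 m and z of ring_medium in the frame of post below 0.095 m and linear speed of ring_medium above 0.7 m/s) or (horizontal distance between ring_small and post below 0.02 m and z of ring_small in the frame of post below 0.095 m and linear speed of ring_small above 0.7 m/s)).
It also fails if it takes over 64 s, if anything falls off the work surface, if the arm or the gripper's body presses on something with over 40 N, if the wrist force passes 120 N, or if a joint passes its speed limit or range.

## Working session

There is one attempt and no reset: what is moved stays moved. The work goes in short steps, Python scripts to look and compute and a tool call to move; the robot and the scene stay as the last step left them, time stands still between calls to the robot, and variables do not carry over. Pictures are saved under pics/ and viewed, at most 10 in all, crops included, and the job is handed in when it is done.

```bash
mkdir -p pics; cat > h.py <<'E'
import numpy as np, cv2
from rig import status, eyes, workorder
from scipy.spatial.transform import Rotation as R
def cloud(name):
    c=eyes.get_calibration(name); img,d=eyes.grab_frame(name)
    f=192/np.tan(np.radians(c['fovy'])/2)
    K=np.array([[f,0,c['cx']],[0,f,c['cy']],[0,0,1]])
    v,u=np.mgrid[:384,:512]
    p=cv2.undistortPoints(np.stack([u,v],-1).reshape(-1,1,2).astype(float),K,np.array([c['k1'],0,0,0.])).reshape(384,512,2)
    X=np.dstack([p*d[...,None],d])
    Rm=cv2.Rodrigues(np.array(c['rvec'],float))[0]
    W=(X-np.array(c['tvec']).ravel())@Rm
    W[d==0]=np.nan
    return img,d,W
def save(n,img): cv2.imwrite('pics/'+n,cv2.cvtColor(img,cv2.COLOR_RGB2BGR))
E
python3 - <<'E'
from h import *
for n in('scene','top'):
    img,d,W=cloud(n); np.savez(n+'.npz',img=img,W=W)
    save(n+'.png',img)
s=status.state(); print(s)
E
```

```text
{'time_s': 0.1, 'qpos': array([ 1.18418557e+00,  1.16438835e-01,  1.44217453e+00, -3.00951145e-05,
        1.58399114e+00, -3.78066944e-02]), 'qvel': array([ 0.00051815, -0.00140482, -0.00059546, -0.0018066 , -0.00018337,
        0.00016004]), 'effort': array([ 2.48297227e-03, -7.22889876e+01, -6.23865938e+01,  7.82662374e-02,
        2.25852476e-02, -9.81475978e-05]), 'eef_pos': array([0.2306431 , 0.63415706, 0.18829333]), 'tool_rot': array([-9.18484460e-05,  1.73519438e-01,  9.84830315e-01, -4.97743135e-04]), 'ft_force': array([-0.92243092, -0.19551187,  0.26464409]), 'wrist_torque': array([ 0.02680368,  0.04469558, -0.06299388]), 'gripper_force': 0.0, 'width': 0.9996091826147183}
```

View pics/scene.png

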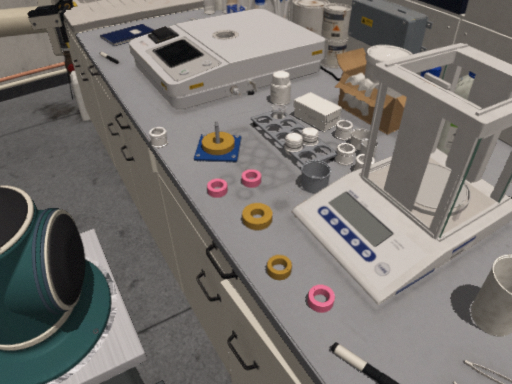

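View pics/top.png

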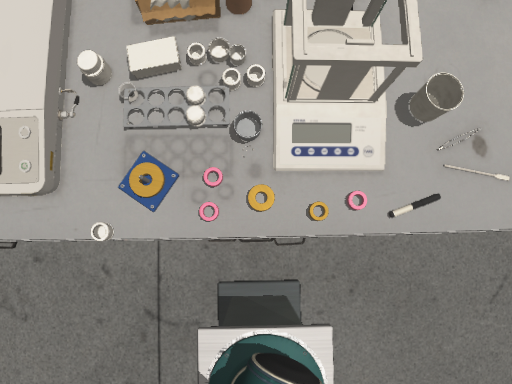

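The scene and top views show two loose brass rings. In the top view these are the medium ring at (261,198) and the small one at (319,211). The pink look-alikes at (213,177), (209,211) and (358,200) are not meant. The post with the large ring is at (146,180), and the white cell at (101,231) stands near it. I'll measure all of these and confirm with a crop.

```bash
python3 - <<'E'
from h import *
z=np.load('top.npz'); img,W=z['img'],z['W']
hsv=cv2.cvtColor(img,cv2.COLOR_RGB2HSV)
def comps(m,lab):
    n,L,st,c=cv2.connectedComponentsWithStats(m.astype(np.uint8))
    for i in range(1,n):
        if st[i,4]<60: continue
        k=L==i; P=W[k]; P=P[~np.isnan(P[:,0])]
        zt=np.percentile(P[:,2],80); T=P[abs(P[:,2]-zt)<.004]
        (a,b),r=cv2.minEnclosingCircle(T[:,:2].astype(np.float32))
        print(lab,c[i].round(),st[i,4],'ztop',zt.round(4),'circ',round(a,4),round(b,4),'r',round(r,4),'bbox c',((T.max(0)+T.min(0))/2).round(4))
H,S,V=hsv[...,0],hsv[...,1],hsv[...,2]
comps((H>12)&(H<28)&(S>150)&(V>90),'brass')
comps((H>150)&(S>90),'pink')
comps((H>100)&(H<125)&(S>150)&(np.arange(512)[None]<200),'blue')
# things above table
for (v,u) in [(231,101),(126,247),(180,146),(150,180)]: print(u,v,W[v,u].round(3))
k=(W[...,2]>.04)&(np.abs(W[...,0]-.5)<.25); 
P=W[150:215,110:180].reshape(-1,3); P=P[P[:,2]>.04]; print('rod',len(P),P.round(3)[:12])
m=(W[...,2]>.005)&(W[...,2]<.5)
a=np.zeros((384,512),np.uint8)
cv2.imwrite('pics/crop.png',cv2.cvtColor(cv2.resize(img[140:250,80:390],None,fx=2.5,fy=2.5,interpolation=cv2.INTER_CUBIC),cv2.COLOR_RGB2BGR))
# scene cam
z=np.load('scene.npz'); img,W=z['img'],z['W']
hsv=cv2.cvtColor(img,cv2.COLOR_RGB2HSV);H,S,V=hsv[...,0],hsv[...,1],hsv[...,2]
comps((H>12)&(H<28)&(S>150)&(V>90),'brassS')
P=W[118:150,205:230].reshape(-1,3); P=P[P[:,2]>.04]; print('rodS',len(P),np.nanmean(P,0).round(4),P[:,2].max())
print(eyes.get_calibration('wrist'))
E
```

```text
brass [146. 180.] 778 ztop 0.0296 circ 0.5033 0.2729 r 0.0415 bbox c [0.5034 0.2723 0.0291]
brass [261. 197.] 417 ztop 0.0217 circ 0.4558 0.0011 r 0.0309 bbox c [0.4557 0.0017 0.0214]
brass [318. 211.] 145 ztop 0.0215 circ 0.4217 -0.1339 r 0.0216 bbox c [ 0.4217 -0.1343  0.0209]
pink [213. 176.] 196 ztop 0.0216 circ 0.5094 0.1153 r 0.0227 bbox c [0.5093 0.1161 0.0215]
pink [357. 200.] 196 ztop 0.0215 circ 0.4447 -0.2277 r 0.0232 bbox c [ 0.4444 -0.2279  0.021 ]
pink [208. 211.] 195 ztop 0.0215 circ 0.4261 0.1257 r 0.0225 bbox c [0.426  0.1265 0.0206]
blue [150. 183.] 648 ztop 0.0115 circ 0.5028 0.2733 r 0.0727 bbox c [0.5028 0.2754 0.0111]
101 231 [0.383 0.39  0.003]
247 126 [0.635 0.03  0.002]
146 180 [0.5  0.27 0.04]
180 150 [ 0.579  0.197 -0.001]
rod 34 [[0.505 0.274 0.085]
 [0.505 0.272 0.084]
 [0.506 0.272 0.077]
 [0.507 0.27  0.076]
 [0.503 0.274 0.085]
 [0.503 0.271 0.087]
 [0.504 0.271 0.08 ]
 [0.504 0.269 0.078]
 [0.505 0.269 0.071]
 [0.507 0.271 0.056]
 [0.501 0.275 0.082]
 [0.501 0.272 0.084]]
brassS [218. 143.] 475 ztop 0.0286 circ 0.5034 0.2728 r 0.042 bbox c [0.5036 0.2728 0.0279]
brassS [257. 216.] 542 ztop 0.0201 circ 0.4556 0.0 r 0.0313 bbox c [4.551e-01 4.000e-04 1.950e-02]
brassS [279. 267.] 337 ztop 0.0207 circ 0.4196 -0.134 r 0.0226 bbox c [ 0.4193 -0.1348  0.0195]
rodS 61 [0.5027 0.2721 0.0621] 0.08550045275120813
{'fovy': 69.52416094127649, 'cx': 259.7417125462817, 'cy': 193.67210710149854, 'k1': -0.00585260195497345, 'rvec': array([-2.40172265, -1.68099697, -0.20966562]), 'tvec': array([-0.67463759, -0.02855565,  0.38875101])}
```

View pics/crop.png

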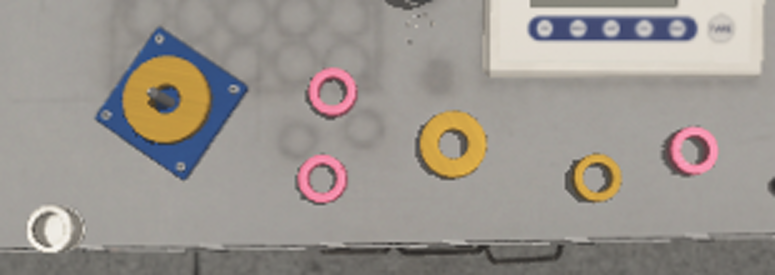

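The crop confirms it. The medium brass ring is at (452,145) and the small brass ring at (597,178) in crop pixels, and the neighbouring rings at (332,92), (322,180) and (693,151) are pink. Next I'll work out the tool-axis shifts.

```bash
cat > go.py <<'E'
import sys
from h import *
s=status.state(); q=s['tool_rot']; r=R.from_quat([q[1],q[2],q[3],q[0]])
d=np.array([float(v) for v in sys.argv[1:4]])-s['eef_pos']
print('t',s['time_s'],'pos',s['eef_pos'].round(4),'tool shift',r.inv().apply(d).round(4),'dist',np.linalg.norm(d).round(3),'y axis',r.apply([0,1,0]).round(3),'w',round(s['width'],3),s['gripper_force'],'z axis',r.apply([0,0,1]).round(3),'f',s['ft_force'].round(1))
E
python3 go.py .4556 .0008 .13
```

```text
t 0.1 pos [0.2306 0.6342 0.1883] tool shift [-0.4279 -0.5183  0.0588] dist 0.675 y axis [ 0.342  0.94  -0.001] w 1.0 0.0 z axis [-0.    -0.001 -1.   ] f [-0.9 -0.2  0.3]
```

The manual's scale: shifts go in units of 5 mm and turns go in units of 0.1 rad. Converting my numbers, -0.518 m is -103.6, -0.495 m is -99.

pendant(offsets={"plan":[[0, 0, 0, -7, -8.6, 1, 1], [0, 0, 0, -14.6, -17.6, 2, 1], [0, 0, 0, -22, -26.6, 3, 1], [0, 0, 0, -29.6, -36, 4, 1], [0, 0, 0, -37.2, -45, 5, 1], [0, 0, 0, -44.8, -54, 6, 1], [0, 0, 0, -52.4, -63.2, 7, 1], [0, 0, 0, -60, -72.4, 8, 1], [0, 0, 0, -67.6, -81.6, 9, 1], [0, 0, 0, -75.2, -91, 10, 1], [0, 0, 0, -81.6, -99, 11, 1], [0, 0, 0, -85.6, -103.6, 11.8, 1]]})

```text
time_s: 1.6
eef_pos: [0.456, -0.001, 0.1295]
tool_rot: [-0.0, 0.174, 0.985, -0.0]
ft_force: [-0.3, 1.2, 0.3]
width: 1.0
gripper_force: 0.0
```

```bash
python3 go.py .4556 .0008 .13; python3 - <<'E'
from h import *
img,d,W=cloud('wrist'); save('w1.png',img)
hsv=cv2.cvtColor(img,cv2.COLOR_RGB2HSV);H,S,V=hsv[...,0],hsv[...,1],hsv[...,2]
m=((H>12)&(H<28)&(S>150)&(V>90)).astype(np.uint8)
n,L,st,c=cv2.connectedComponentsWithStats(m)
for i in range(1,n):
    if st[i,4]<200: continue
    P=W[L==i]; P=P[~np.isnan(P[:,0])]; zt=np.percentile(P[:,2],80); T=P[abs(P[:,2]-zt)<.003]
    print(c[i].round(),st[i],zt,cv2.minEnclosingCircle(T[:,:2].astype(np.float32)),((T.max(0)+T.min(0))/2).round(4))
E
```

```text
t 1.6 pos [ 0.456  -0.001   0.1295] tool shift [ 0.001   0.0015 -0.0005] dist 0.002 y axis [ 0.344  0.939 -0.   ] w 1.0 0.0 z axis [-0. -0. -1.] f [-0.3  1.2  0.3]
```

View pics/w1.png

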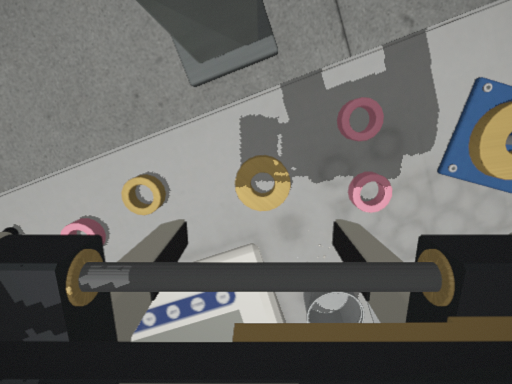

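The wrist view shows the medium ring at (263,183), the small brass ring at (143,194) and the post at the right edge. My colour mask found nothing, so I'll measure the rings with looser limits.

```bash
python3 - <<'E'
from h import *
img,d,W=cloud('wrist')
hsv=cv2.cvtColor(img,cv2.COLOR_RGB2HSV);H,S,V=hsv[...,0],hsv[...,1],hsv[...,2]
print(hsv[165,263],W[165,263],W[170,280],d[165,263])
m=((H>10)&(H<30)&(S>110)&(V>60)).astype(np.uint8); m[220:]=0
n,L,st,c=cv2.connectedComponentsWithStats(m)
for i in range(1,n):
    if st[i,4]<200: continue
    P=W[L==i]; P=P[~np.isnan(P[:,0])]
    if len(P)<50: print(c[i],'nodepth');continue
    zt=np.percentile(P[:,2],80); T=P[abs(P[:,2]-zt)<.003]
    print(c[i].round(),st[i],zt.round(4),cv2.minEnclosingCircle(T[:,:2].astype(np.float32)),((T.max(0)+T.min(0))/2).round(4))
E
python3 go.py .4556 .0008 .05
```

```text
[ 21 126 119] [0.43622102 0.00835082 0.02023761] [0.44799579 0.02418123 0.0201411 ] 0.3060769
[494. 141.] [ 472  101   40   77 2311] 0.0287 ((0.5017212629318237, 0.26456350088119507), 0.039396677166223526) [0.5017 0.2518 0.0281]
[264. 182.] [ 237  155   55   55 1907] 0.0206 ((0.45533135533332825, 0.0022208099253475666), 0.03127402067184448) [0.4554 0.0024 0.0199]
[144. 194.] [123 174  43  40 978] 0.02 ((0.42101263999938965, -0.13300521671772003), 0.022312194108963013) [ 0.4212 -0.1328  0.0195]
t 1.7 pos [ 0.4561 -0.001   0.1291] tool shift [0.001  0.0016 0.0791] dist 0.079 y axis [ 0.345  0.939 -0.001] w 1.002 0.0 z axis [-0.001 -0.    -1.   ] f [-0.4 -0.4 -0. ]
```

Converted, 0.125 m is 25, 0.002 m is 0.4.

pendant(offsets={"plan":[[0, 0, 0, 0.2, 0.4, 6, 1], [0, 0, 0, 0.2, 0.4, 14, 1], [0, 0, 0, 0.2, 0.4, 20, 1], [0, 0, 0, 0.2, 0.4, 23, 1], [0, 0, 0, 0.2, 0.4, 24.4, 1], [0, 0, 0, 0.2, 0.4, 25, 1], [0, 0, 0, 0.2, 0.4, 25, 1]]}, clamp_n=30)

```text
time_s: 2.58
eef_pos: [0.456, 0.0035, 0.0056]
tool_rot: [0.0, 0.174, 0.985, 0.0]
ft_force: [-0.8, 0.2, -0.5]
width: 1.001
gripper_force: 0.0
```

pendant(offsets={"plan":[[0, 0, 0, 0, 0, 0, 0.5], [0, 0, 0, 0, 0, 0, 0.5], [0, 0, 0, 0, 0, 0, 0.5], [0, 0, 0, 0, 0, 0, 0.5], [0, 0, 0, 0, 0, 0, 0.5], [0, 0, 0, 0, 0, 0, 0.5]]}, clamp_n=30)

```text
time_s: 3.32
eef_pos: [0.4557, 0.0035, 0.005]
tool_rot: [0.0, 0.174, 0.985, 0.0]
ft_force: [-0.4, -0.0, -0.4]
width: 0.505
gripper_force: 0.0
```

The fingers closed to 0.505 with no grip force, where a 64 mm ring should stop them at about 0.69. I'll look before going on.

```bash
python3 - <<'E'
from h import *
img,d,W=cloud('wrist'); 
i2,d2,W2=cloud('scene')
save('w2.png',np.hstack([cv2.resize(img,(400,300)),cv2.resize(i2[150:300,170:370],(400,300))]))
E
python3 go.py .4556 .0012 .005
```

```text
t 3.425 pos [0.4556 0.0035 0.0049] tool shift [-0.0008 -0.0022 -0.0001] dist 0.002 y axis [ 0.342  0.94  -0.   ] w 0.505 0.0 z axis [-0. -0. -1.] f [0.4 0.2 0.3]
```

View pics/w2.png

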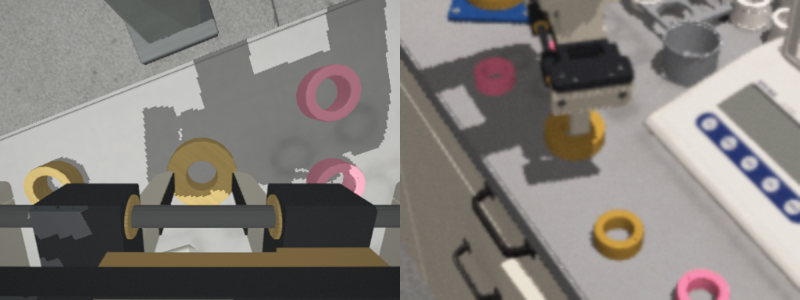

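The view shows the fingers at reduced opening with the ring at (202,170) in the left panel. It looks pushed towards the robot, out of the pads. I'll measure where it is now.

```bash
python3 - <<'E'
from h import *
for n in('wrist','scene','top'):
    img,d,W=cloud(n)
    hsv=cv2.cvtColor(img,cv2.COLOR_RGB2HSV);H,S,V=hsv[...,0],hsv[...,1],hsv[...,2]
    m=(H>10)&(H<30)&(S>110)&(V>50)&(abs(W[...,2]-.02)<.004)&(abs(W[...,0]-.45)<.07)&(abs(W[...,1])<.07)
    P=W[m]; print(n,len(P),P.min(0).round(4),P.max(0).round(4))
    if len(P)>10: print(cv2.minEnclosingCircle(P[:,:2].astype(np.float32)))
    if n=='wrist':
        k=(W[...,2]<.06)&(W[...,2]>.024)&(abs(W[...,0]-.45)<.07)&(abs(W[...,1])<.09)
        P=W[k]; print('fingers',len(P))
        for s in(-1,1):
            Q=P[np.sign((P-[.4556,.0035,0])@[.342,.94,0])==s]
            if len(Q): 
                t=(Q-[.4556,.0035,0])@np.array([[.342,.94,0],[-.94,.342,0]]).T; print(s,np.percentile(t,[2,50,98],axis=0).round(4).tolist(),np.percentile(Q[:,2],[2,98]))
E
```

```text
wrist 3706 [ 0.4242 -0.0278  0.016 ] [0.4815 0.0326 0.0221]
((0.4551966190338135, 0.002006807830184698), 0.03128497302532196)
fingers 1076
-1 [[-0.0373, -0.0749], [-0.0259, 0.0085], [-0.0156, 0.0092]] [0.02449809 0.05963278]
1 [[0.0228, -0.0069], [0.026, 0.0086], [0.0366, 0.0093]] [0.03563531 0.05960557]
scene 329 [ 0.4251 -0.0311  0.0162] [0.4868 0.0284 0.0225]
((0.4560459554195404, 0.00012473747483454645), 0.03176752105355263)Traceback (most recent call last):
  File "<stdin>", line 6, in <module>
    return umr_minimum(a, axis, None, out, keepdims, initial, where)
ValueError: zero-size array to reduction operation minimum which has no identity
```

The ring has not moved (0.4555, 0.001). The fingers closed above it, so the tips retract when the gripper is open. I'll raise the tool, open it and measure the tip height against the TCP in depth.

pendant(offsets={"plan":[[0, 0, 0, 0, 0, -8, 0.5], [0, 0, 0, 0, 0, -16, 0.8], [0, 0, 0, -0.16, -0.4, -16, 0.8], [0, 0, 0, -0.16, -0.4, -16, 0.8], [0, 0, 0, -0.16, -0.4, -16, 0.8]]})

```text
time_s: 4.2
eef_pos: [0.4551, 0.0014, 0.0837]
tool_rot: [-0.001, 0.174, 0.985, -0.0]
ft_force: [-0.3, -0.1, 0.0]
width: 0.794
gripper_force: 0.0
```

```bash
cat > tip.py <<'E'
from h import *
s=status.state(); p=s['eef_pos']; q=s['tool_rot']; r=R.from_quat([q[1],q[2],q[3],q[0]])
print(p.round(4),s['width'])
for n in('scene','top','wrist'):
    img,d,W=cloud(n)
    t=r.inv().apply((np.nan_to_num(W,nan=9)-p).reshape(-1,3))
    Z=W[...,2].ravel()
    t=t[(Z>.035)&(abs(t[:,0])<.02)&(abs(t[:,1])<.08)&(t[:,2]>-.06)]
    for sg in(-1,1):
        u=t[np.sign(t[:,1])==sg]
        if len(u)>5:
            k=np.argsort(u[:,2])[-6:]; print(n,sg,len(u),'lowest tool coords',u[k].round(3).tolist())
E
python3 tip.py
```

```text
[0.4551 0.0014 0.0837] 0.793687749207149
scene -1 99 lowest tool coords [[0.007, -0.05, -0.038], [0.009, -0.046, -0.037], [0.009, -0.047, -0.036], [0.002, -0.048, -0.036], [-0.001, -0.045, -0.033], [-0.004, -0.042, -0.029]]
wrist -1 770 lowest tool coords [[-0.006, -0.037, -0.03], [0.007, -0.038, -0.03], [0.006, -0.038, -0.03], [-0.007, -0.038, -0.03], [-0.007, -0.038, -0.03], [0.005, -0.038, -0.029]]
wrist 1 763 lowest tool coords [[0.009, 0.042, -0.03], [0.009, 0.041, -0.03], [0.006, 0.037, -0.03], [-0.007, 0.037, -0.03], [0.007, 0.038, -0.03], [-0.007, 0.037, -0.03]]
```

At 0.79 opening the tips sit 30 mm behind the TCP. I'll measure at the two grip openings too.

pendant(offsets={"plan":[[0, 0, 0, 0, 0, 0, 0.69], [0, 0, 0, 0, 0, 0, 0.69], [0, 0, 0, 0, 0, 0, 0.69]]})

```text
time_s: 4.72
eef_pos: [0.4557, 0.0013, 0.0849]
tool_rot: [0.0, 0.174, 0.985, 0.0]
ft_force: [0.3, 0.1, 0.5]
width: 0.693
gripper_force: 0.0
```

```bash
python3 tip.py
```

```text
[0.4557 0.0013 0.0849] 0.6929511928905179
scene -1 112 lowest tool coords [[-0.008, -0.042, -0.035], [0.005, -0.042, -0.035], [0.008, -0.033, -0.034], [0.009, -0.035, -0.034], [0.008, -0.033, -0.03], [0.002, -0.037, -0.029]]
wrist -1 733 lowest tool coords [[0.004, -0.033, -0.03], [0.009, -0.034, -0.03], [0.007, -0.033, -0.03], [0.005, -0.033, -0.03], [0.006, -0.033, -0.03], [0.007, -0.033, -0.03]]
wrist 1 728 lowest tool coords [[0.006, 0.032, -0.03], [0.005, 0.032, -0.03], [0.007, 0.033, -0.03], [0.007, 0.032, -0.03], [-0.008, 0.032, -0.029], [0.005, 0.032, -0.029]]
```

pendant(offsets={"plan":[[0, 0, 0, 0, 0, 0, 0.5], [0, 0, 0, 0, 0, 0, 0.5], [0, 0, 0, 0, 0, 0, 0.5]]})

```text
time_s: 5.25
eef_pos: [0.4557, 0.0013, 0.0849]
tool_rot: [-0.0, 0.174, 0.985, 0.0]
ft_force: [-0.7, 1.0, -0.2]
width: 0.504
gripper_force: 0.0
```

```bash
python3 tip.py
```

```text
[0.4557 0.0013 0.0849] 0.5039683032170795
scene -1 110 lowest tool coords [[0.009, -0.035, -0.036], [0.007, -0.034, -0.036], [-0.008, -0.035, -0.036], [0.008, -0.024, -0.035], [0.004, -0.032, -0.033], [0.002, -0.031, -0.032]]
wrist -1 652 lowest tool coords [[-0.0, -0.024, -0.03], [0.003, -0.024, -0.03], [0.001, -0.024, -0.03], [-0.001, -0.024, -0.03], [0.002, -0.024, -0.029], [0.007, -0.024, -0.029]]
wrist 1 651 lowest tool coords [[0.007, 0.023, -0.03], [0.001, 0.023, -0.03], [0.003, 0.023, -0.03], [0.008, 0.028, -0.029], [0.004, 0.023, -0.029], [0.008, 0.029, -0.029]]
```

By depth in both cameras, the tips stay 30 mm behind the reported TCP at every opening. So the descent has to go about 28 mm deeper than the nominal TCP. I'll step down and watch the force.

Converted, 0.095 m is 19, 0.09 m is 18.

pendant(offsets={"plan":[[0, 0, 0, 0, 0, 0, 0.85], [0, 0, 0, 0, 0, 6, 0.85], [0, 0, 0, 0, 0, 12, 0.85], [0, 0, 0, 0, 0, 16, 0.85], [0, 0, 0, 0, 0, 18, 0.85], [0, 0, 0, 0, 0, 19, 0.85], [0, 0, 0, 0, 0, 19, 0.85]]})

```text
time_s: 6.28
eef_pos: [0.4559, 0.0013, -0.0097]
tool_rot: [0.0, 0.174, 0.985, -0.0]
ft_force: [-0.6, 0.7, 0.9]
width: 0.854
gripper_force: 0.0
```

pendant(offsets={"plan":[[0, 0, 0, 0, 0, 0.6, 0.85], [0, 0, 0, 0, 0, 1.2, 0.85], [0, 0, 0, 0, 0, 1.2, 0.85]]})

```text
time_s: 6.65
eef_pos: [0.4556, 0.0013, -0.0162]
tool_rot: [-0.0, 0.174, 0.985, 0.0]
ft_force: [0.9, -0.2, -0.8]
width: 0.849
gripper_force: 0.0
```

pendant(offsets={"plan":[[0, 0, 0, 0, 0, 0.6, 0.85], [0, 0, 0, 0, 0, 1.2, 0.85], [0, 0, 0, 0, 0, 1.2, 0.85]]})

```text
time_s: 7.02
eef_pos: [0.4555, 0.0013, -0.0223]
tool_rot: [-0.0, 0.174, 0.985, -0.0]
ft_force: [-0.3, -1.1, -0.9]
width: 0.849
gripper_force: 0.0
```

```bash
sed 's/Z>.035/Z>.004/' tip.py > tip2.py; python3 tip2.py
```

```text
[ 0.4555  0.0013 -0.0223] 0.8486700857423488
scene -1 159 lowest tool coords [[0.017, -0.024, -0.029], [0.019, -0.024, -0.029], [0.012, -0.028, -0.028], [0.018, -0.026, -0.028], [0.01, -0.027, -0.027], [0.008, -0.03, -0.027]]
wrist -1 2951 lowest tool coords [[-0.007, -0.012, -0.027], [0.013, -0.028, -0.027], [-0.009, -0.011, -0.027], [-0.015, -0.001, -0.026], [-0.013, -0.005, -0.026], [-0.014, -0.003, -0.026]]
wrist 1 2970 lowest tool coords [[-0.01, 0.01, -0.027], [-0.004, 0.014, -0.027], [-0.003, 0.014, -0.027], [-0.008, 0.012, -0.027], [-0.012, 0.009, -0.027], [-0.014, 0.003, -0.026]]
```

There was no contact down to TCP z = -22 mm, which confirms the offset. Closing now.

pendant(offsets={"plan":[[0, 0, 0, 0, 0, 0, 0.5], [0, 0, 0, 0, 0, 0, 0.5], [0, 0, 0, 0, 0, 0, 0.5], [0, 0, 0, 0, 0, 0, 0.5], [0, 0, 0, 0, 0, 0, 0.5], [0, 0, 0, 0, 0, 0, 0.5]]}, clamp_n=40)

```text
time_s: 7.92
eef_pos: [0.4558, 0.0014, -0.022]
tool_rot: [0.0, 0.174, 0.985, 0.0]
ft_force: [0.2, 1.4, 1.0]
width: 0.681
gripper_force: 40.0
```

pendant(offsets={"plan":[[0, 0, 0, 0, 0, -3, 0.5], [0, 0, 0, 0, 0, -8, 0.5], [0, 0, 0, 0, 0, -12, 0.5], [0, 0, 0, 0, 0, -12, 0.5]]})

```text
time_s: 8.43
eef_pos: [0.4565, 0.0013, 0.0398]
tool_rot: [0.001, 0.174, 0.985, 0.0]
ft_force: [-0.3, 0.1, -3.3]
width: 0.679
gripper_force: 40.0
```

The medium ring is gripped (width 0.681, 40 N) and lifts. I'll check how it sits in the grip and get the shift to the post.

```bash
cat > grip.py <<'E'
from h import *
import sys
s=status.state(); p=s['eef_pos']; q=s['tool_rot']; r=R.from_quat([q[1],q[2],q[3],q[0]])
for n in('wrist','scene'):
    img,d,W=cloud(n)
    hsv=cv2.cvtColor(img,cv2.COLOR_RGB2HSV);H,S,V=hsv[...,0],hsv[...,1],hsv[...,2]
    t=r.inv().apply((np.nan_to_num(W,nan=9)-p).reshape(-1,3)).reshape(W.shape)
    m=(H>10)&(H<30)&(S>110)&(V>40)&(abs(t[...,0])<.045)&(abs(t[...,1])<.045)&(t[...,2]>-.055)&(t[...,2]<-.02)
    P=t[m]
    if len(P)<20: print(n,len(P)); continue
    zt=np.percentile(P[:,2],15); T=P[abs(P[:,2]-zt)<.003]
    A=np.c_[T[:,:2],np.ones(len(T))]; co=np.linalg.lstsq(A,T[:,2],rcond=None)[0]
    print(n,len(T),'top z(tool)',zt.round(4),'circle',np.round([*cv2.minEnclosingCircle(T[:,:2].astype(np.float32))[0],cv2.minEnclosingCircle(T[:,:2].astype(np.float32))[1]],4),'tilt',co[:2].round(3))
E
python3 grip.py; python3 go.py .5028 .2728 .12
```

```text
wrist 4930 top z(tool) -0.0425 circle [ 0.0003 -0.0003  0.032 ] tilt [-0.001 -0.   ]
scene 149 top z(tool) -0.0408 circle [ 0.0009 -0.0015  0.0322] tilt [-0.005  0.001]
t 8.525 pos [0.4555 0.0013 0.0376] tool shift [ 0.0483  0.2713 -0.0824] dist 0.288 y axis [ 0.342  0.94  -0.   ] w 0.684 39.998798137530684 z axis [-0. -0. -1.] f [ 0.3 -0.6 -3.9]
```

Converted, 0.271 m is 54.2, 0.266 m is 53.2.

pendant(offsets={"plan":[[0, 0, 0, 0, 0, -6, 0.5], [0, 0, 0, 0, 2, -13, 0.5], [0, 0, 0, 1.6, 8, -16, 0.5], [0, 0, 0, 3, 16, -16.4, 0.5], [0, 0, 0, 4.6, 25, -16.4, 0.5], [0, 0, 0, 6.2, 34, -16.4, 0.5], [0, 0, 0, 7.6, 42, -16.4, 0.5], [0, 0, 0, 8.8, 49, -16.4, 0.5], [0, 0, 0, 9.6, 53.2, -16.4, 0.5], [0, 0, 0, 9.6, 54.2, -16.4, 0.5], [0, 0, 0, 9.6, 54.2, -16.4, 0.5], [0, 0, 0, 9.6, 54.2, -16.4, 0.5]]})

```text
time_s: 10.02
eef_pos: [0.5032, 0.2715, 0.12]
tool_rot: [0.0, 0.174, 0.985, -0.0]
ft_force: [-0.5, -0.5, -2.9]
width: 0.684
gripper_force: 40.0
```

```bash
python3 grip.py; python3 go.py .5028 .2728 .06; python3 - <<'E'
from h import *
img,d,W=cloud('scene'); save('s3.png',cv2.resize(img[60:210,130:330],(800,600),interpolation=cv2.INTER_CUBIC))
P=W[100:150,200:235].reshape(-1,3); hsv=cv2.cvtColor(img,cv2.COLOR_RGB2HSV)[100:150,200:235].reshape(-1,3)
k=(P[:,2]>.035)&(P[:,2]<.09)&(hsv[:,1]<80)&(np.hypot(P[:,0]-.503,P[:,1]-.273)<.02); print(k.sum(),P[k].mean(0),P[k].min(0),P[k].max(0))
E
```

```text
wrist 4942 top z(tool) -0.0425 circle [-0.0001 -0.0003  0.032 ] tilt [-0.002 -0.001]
scene 141 top z(tool) -0.0433 circle [-0.0007 -0.0001  0.0328] tilt [0.007 0.019]
t 10.125 pos [0.5033 0.2717 0.1201] tool shift [0.0008 0.0009 0.0601] dist 0.06 y axis [0.343 0.939 0.   ] w 0.686 39.998679449781775 z axis [ 0.  0. -1.] f [ 0.4  0.6 -3.6]
62 [0.50222906 0.27208938 0.06099069] [0.49880968 0.26826709 0.03555591] [0.50774217 0.27705423 0.08673193]
```

View pics/s3.png

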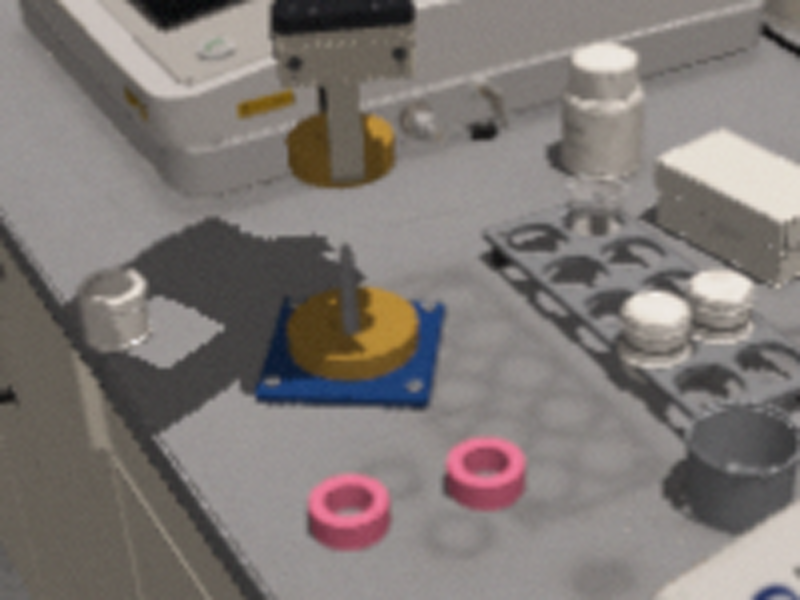

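The picture shows the ring held level above the rod, whose top is at (347,250) in the crop. The offset is about 1 mm. Lowering slowly.

pendant(offsets={"plan":[[0, 0, 0, 0, 0, 2.4, 0.5], [0, 0, 0, 0, 0, 5.6, 0.5], [0, 0, 0, 0, 0, 9, 0.5], [0, 0, 0, 0, 0, 12, 0.5], [0, 0, 0, 0, 0, 14.8, 0.5], [0, 0, 0, 0, 0, 17.2, 0.5], [0, 0, 0, 0, 0, 19.2, 0.5], [0, 0, 0, 0, 0, 20.6, 0.5], [0, 0, 0, 0, 0, 21.4, 0.5], [0, 0, 0, 0, 0, 21.8, 0.5], [0, 0, 0, 0, 0, 21.8, 0.5]]})

```text
time_s: 11.55
eef_pos: [0.5033, 0.2724, 0.0111]
tool_rot: [0.0, 0.174, 0.985, 0.0]
ft_force: [0.6, 0.2, -3.7]
width: 0.685
gripper_force: 40.0
```

pendant(offsets={"plan":[[0, 0, 0, 0, 0, 0.2, 0.5], [0, 0, 0, 0, 0, 0.4, 0.5], [0, 0, 0, 0, 0, 0.6, 0.5], [0, 0, 0, 0, 0, 0.6, 0.5]]})

```text
time_s: 12.05
eef_pos: [0.5032, 0.2724, 0.0078]
tool_rot: [-0.0, 0.174, 0.985, -0.0]
ft_force: [0.4, -0.4, -3.4]
width: 0.682
gripper_force: 40.0
```

pendant(offsets={"plan":[[0, 0, 0, 0, 0, 0.2, 0.5], [0, 0, 0, 0, 0, 0.2, 0.5]]})

```text
time_s: 12.3
eef_pos: [0.5032, 0.2724, 0.0069]
tool_rot: [-0.0, 0.174, 0.985, -0.0]
ft_force: [-0.1, -0.2, -2.9]
width: 0.686
gripper_force: 40.0
```

Converted, 0.0006 m is 0.12.

pendant(offsets={"plan":[[0, 0, 0, 0, 0, 0.12, 0.5], [0, 0, 0, 0, 0, 0.12, 0.5]]})

```text
time_s: 12.55
eef_pos: [0.5032, 0.2724, 0.0063]
tool_rot: [-0.0, 0.174, 0.985, -0.0]
ft_force: [0.3, -0.3, -2.9]
width: 0.684
gripper_force: 40.0
```

pendant(offsets={"plan":[[0, 0, 0, 0, 0, 0.12, 0.5], [0, 0, 0, 0, 0, 0.12, 0.5]]})

```text
time_s: 12.8
eef_pos: [0.5033, 0.2725, 0.006]
tool_rot: [0.0, 0.174, 0.985, 0.0]
ft_force: [-2.0, -0.8, 2.7]
width: 0.684
gripper_force: 40.0
```

pendant(offsets={"plan":[[0, 0, 0, 0, 0, 0.12, 0.5], [0, 0, 0, 0, 0, 0.12, 0.5]]})

```text
time_s: 13.05
eef_pos: [0.5033, 0.2725, 0.006]
tool_rot: [0.0, 0.174, 0.985, 0.0]
ft_force: [-5.9, -2.5, 8.8]
width: 0.685
gripper_force: 40.0
```

It's seated, with the force rising. Now I'll release, raise the tool and verify.

Converted, -0.12 m is -24, -0.11 m is -22.

pendant(offsets={"plan":[[0, 0, 0, 0, 0, 0, 0.75], [0, 0, 0, 0, 0, 0, 0.85], [0, 0, 0, 0, 0, 0, 0.85], [0, 0, 0, 0, 0, -4, 0.85], [0, 0, 0, 0, 0, -10, 0.85], [0, 0, 0, 0, 0, -18, 0.85], [0, 0, 0, 0, 0, -22, 0.85], [0, 0, 0, 0, 0, -24, 0.85], [0, 0, 0, 0, 0, -24, 0.85]]})

```text
time_s: 14.18
eef_pos: [0.5032, 0.2724, 0.125]
tool_rot: [-0.0, 0.174, 0.985, -0.0]
ft_force: [-0.4, 0.1, -0.3]
width: 0.85
gripper_force: 0.0
```

```bash
python3 - <<'E'
from h import *
for n in('scene','wrist'):
    img,d,W=cloud(n)
    hsv=cv2.cvtColor(img,cv2.COLOR_RGB2HSV);H,S,V=hsv[...,0],hsv[...,1],hsv[...,2]
    b=(H>10)&(H<30)&(S>100)&(V>40)
    m=b&(abs(W[...,2]-.048)<.006)&(np.hypot(W[...,0]-.503,W[...,1]-.273)<.06); P=W[m]
    if len(P)>10: print(n,len(P),np.median(P[:,2]),cv2.minEnclosingCircle(P[:,:2].astype(np.float32)))
    m=b&(abs(W[...,2]-.02)<.006)&(np.hypot(W[...,0]-.42,W[...,1]+.134)<.04); P=W[m]
    if len(P)>10: print(n,'small',len(P),np.median(P[:,2]),cv2.minEnclosingCircle(P[:,:2].astype(np.float32)))
E
python3 go.py .4208 -.1334 .12
```

```text
scene 256 0.04768665190936967 ((0.5037897825241089, 0.27147969603538513), 0.03333909437060356)
scene small 299 0.019902998087798246 ((0.4200475811958313, -0.13366226851940155), 0.023251989856362343)
wrist 2423 0.04795158545217329 ((0.5031526684761047, 0.2718955874443054), 0.03204865753650665)
t 14.275 pos [0.5028 0.2722 0.1239] tool shift [-0.0616 -0.4092  0.0043] dist 0.414 y axis [ 0.342  0.94  -0.001] w 0.852 0.0 z axis [-0.001 -0.001 -1.   ] f [-0.3 -0.4 -0.2]
```

The medium ring is seated, with its top at 48 mm and its centre within 1 mm of the axis. Moving to the small ring at (0.4208, -0.1335).

Converted, -0.12 m is -24, -0.409 m is -81.8.

pendant(offsets={"plan":[[0, 0, 0, -1, -6, 0, 0.75], [0, 0, 0, -2.2, -14, 0, 0.75], [0, 0, 0, -3.6, -24, 0, 0.75], [0, 0, 0, -5.2, -34, 0, 0.75], [0, 0, 0, -6.8, -45, 4, 0.75], [0, 0, 0, -8.4, -56, 8, 0.75], [0, 0, 0, -10, -66, 12, 0.75], [0, 0, 0, -11.4, -75, 16, 0.75], [0, 0, 0, -12.2, -80, 20, 0.75], [0, 0, 0, -12.4, -81.8, 20, 0.75], [0, 0, 0, -12.4, -81.8, 20, 0.75]]})

```text
time_s: 15.65
eef_pos: [0.4217, -0.1331, 0.0253]
tool_rot: [-0.0, 0.174, 0.985, 0.0]
ft_force: [-0.7, 0.6, 0.2]
width: 0.751
gripper_force: 0.0
```

```bash
python3 - <<'E'
from h import *
img,d,W=cloud('wrist')
hsv=cv2.cvtColor(img,cv2.COLOR_RGB2HSV);H,S,V=hsv[...,0],hsv[...,1],hsv[...,2]
b=(H>10)&(H<30)&(S>100)&(V>40)
m=b&(abs(W[...,2]-.02)<.004)&(np.hypot(W[...,0]-.42,W[...,1]+.134)<.04); P=W[m]
print('small',len(P),np.median(P[:,2]),cv2.minEnclosingCircle(P[:,:2].astype(np.float32)))
E
python3 go.py .4208 -.1335 -.023
```

```text
small 1608 0.019884914422912375 ((0.4207344651222229, -0.13343362510204315), 0.022798188030719757)
t 15.7 pos [ 0.422  -0.1327  0.0257] tool shift [ 0.0009 -0.0012  0.0487] dist 0.049 y axis [0.342 0.94  0.   ] w 0.75 0.0 z axis [ 0.  0. -1.] f [-0.  -0.3  0.3]
```

pendant(offsets={"plan":[[0, 0, 0, 0.2, -0.2, 3, 0.75], [0, 0, 0, 0.2, -0.2, 6, 0.75], [0, 0, 0, 0.2, -0.2, 8.4, 0.75], [0, 0, 0, 0.2, -0.2, 9.6, 0.75], [0, 0, 0, 0.2, -0.2, 9.6, 0.75]]}, clamp_n=30)

```text
time_s: 16.32
eef_pos: [0.4202, -0.1336, -0.0233]
tool_rot: [-0.0, 0.174, 0.985, 0.0]
ft_force: [-0.2, 0.2, 0.1]
width: 0.75
gripper_force: 0.0
```

pendant(offsets={"plan":[[0, 0, 0, 0, 0, 0, 0.3], [0, 0, 0, 0, 0, 0, 0.3], [0, 0, 0, 0, 0, 0, 0.3], [0, 0, 0, 0, 0, 0, 0.3], [0, 0, 0, 0, 0, 0, 0.3], [0, 0, 0, 0, 0, 0, 0.3]]}, clamp_n=30)

```text
time_s: 17.08
eef_pos: [0.4206, -0.1338, -0.0226]
tool_rot: [0.0, 0.174, 0.985, -0.0]
ft_force: [-1.1, 0.7, 5.0]
width: 0.482
gripper_force: 30.0
```

pendant(offsets={"plan":[[0, 0, 0, 0, 0, -3, 0.3], [0, 0, 0, 0, 0, -8, 0.3], [0, 0, 0, 0, 0, -12, 0.3], [0, 0, 0, 0, 0, -12, 0.3]]})

```text
time_s: 17.58
eef_pos: [0.4212, -0.134, 0.0389]
tool_rot: [0.001, 0.174, 0.985, -0.0]
ft_force: [0.6, -0.3, -2.4]
width: 0.484
gripper_force: 30.0
```

```bash
python3 grip.py; python3 go.py .5028 .2726 .13
```

```text
wrist 2085 top z(tool) -0.0429 circle [ 0.     -0.0003  0.0227] tilt [-0.001 -0.001]
scene 33 top z(tool) -0.0405 circle [0.0179 0.0038 0.0138] tilt [0.218 0.037]
t 17.675 pos [ 0.4202 -0.1337  0.0368] tool shift [ 0.0613  0.41   -0.0932] dist 0.425 y axis [ 0.342  0.94  -0.   ] w 0.484 29.99943575821817 z axis [-0.  0. -1.] f [-0.1  0.4 -2.1]
```

The small ring is held level and centred. Carrying it to the post.

Converted, 0.41 m is 82, 0.407 m is 81.4.

pendant(offsets={"plan":[[0, 0, 0, 0, 0, -6, 0.3], [0, 0, 0, 0.2, 2, -14, 0.3], [0, 0, 0, 1.4, 9, -18, 0.3], [0, 0, 0, 2.8, 18, -18.6, 0.3], [0, 0, 0, 4.2, 28, -18.6, 0.3], [0, 0, 0, 5.8, 39, -18.6, 0.3], [0, 0, 0, 7.4, 50, -18.6, 0.3], [0, 0, 0, 9, 60, -18.6, 0.3], [0, 0, 0, 10.4, 70, -18.6, 0.3], [0, 0, 0, 11.6, 78, -18.6, 0.3], [0, 0, 0, 12.2, 81.4, -18.6, 0.3], [0, 0, 0, 12.2, 82, -18.6, 0.3]]})

```text
time_s: 19.18
eef_pos: [0.5029, 0.2726, 0.1291]
tool_rot: [-0.001, 0.173, 0.985, -0.001]
ft_force: [0.3, -0.6, -1.8]
width: 0.481
gripper_force: 30.0
```

pendant(offsets={"plan":[[0, 0, 0, 0, 0, 0, 0.3], [0, 0, 0, 0, 0, 0, 0.3]]})

```text
time_s: 19.42
eef_pos: [0.5033, 0.2714, 0.1303]
tool_rot: [0.0, 0.174, 0.985, -0.0]
ft_force: [-0.2, -0.7, -1.2]
width: 0.483
gripper_force: 30.0
```

```bash
python3 grip.py; python3 go.py .5028 .2726 .0263
```

```text
wrist 2101 top z(tool) -0.0429 circle [ 0.0003 -0.0002  0.0228] tilt [-0.001 -0.   ]
scene 49 top z(tool) -0.0431 circle [-0.0011 -0.0029  0.0223] tilt [0.024 0.016]
t 19.525 pos [0.5033 0.2717 0.1304] tool shift [0.0008 0.0007 0.1041] dist 0.104 y axis [0.343 0.939 0.   ] w 0.483 29.999610800296068 z axis [ 0.  0. -1.] f [ 0.6 -0.6 -1.2]
```

pendant(offsets={"plan":[[0, 0, 0, 0, 0, 2.4, 0.3], [0, 0, 0, 0.2, 0.2, 5.6, 0.3], [0, 0, 0, 0.2, 0.2, 9, 0.3], [0, 0, 0, 0.2, 0.2, 12, 0.3], [0, 0, 0, 0.2, 0.2, 14.8, 0.3], [0, 0, 0, 0.2, 0.2, 17.2, 0.3], [0, 0, 0, 0.2, 0.2, 19, 0.3], [0, 0, 0, 0.2, 0.2, 20, 0.3], [0, 0, 0, 0.2, 0.2, 20.4, 0.3], [0, 0, 0, 0.2, 0.2, 20.4, 0.3]]})

```text
time_s: 20.78
eef_pos: [0.5028, 0.2737, 0.0284]
tool_rot: [0.0, 0.174, 0.985, 0.0]
ft_force: [0.0, 0.7, -1.7]
width: 0.48
gripper_force: 30.0
```

pendant(offsets={"plan":[[0, 0, 0, 0, 0, 0.2, 0.3], [0, 0, 0, 0, 0, 0.4, 0.3], [0, 0, 0, 0, 0, 0.4, 0.3]]})

```text
time_s: 21.15
eef_pos: [0.5026, 0.2737, 0.0261]
tool_rot: [-0.0, 0.173, 0.985, -0.0]
ft_force: [-0.2, 0.2, -2.1]
width: 0.484
gripper_force: 30.0
```

pendant(offsets={"plan":[[0, 0, 0, 0, 0, 0.12, 0.3], [0, 0, 0, 0, 0, 0.12, 0.3]]})

```text
time_s: 21.4
eef_pos: [0.5026, 0.2737, 0.0255]
tool_rot: [-0.0, 0.174, 0.985, -0.0]
ft_force: [-0.4, -0.3, -2.1]
width: 0.484
gripper_force: 30.0
```

Converted, 0.0006 m is 0.12.

pendant(offsets={"plan":[[0, 0, 0, 0, 0, 0.12, 0.3], [0, 0, 0, 0, 0, 0.12, 0.3]]})

```text
time_s: 21.65
eef_pos: [0.5027, 0.2737, 0.0254]
tool_rot: [0.0, 0.174, 0.985, 0.0]
ft_force: [-2.7, -2.6, 5.6]
width: 0.481
gripper_force: 30.0
```

pendant(offsets={"plan":[[0, 0, 0, 0, 0, 0.1, 0.3], [0, 0, 0, 0, 0, 0.1, 0.3]]})

```text
time_s: 21.9
eef_pos: [0.5027, 0.2737, 0.0254]
tool_rot: [0.0, 0.174, 0.985, 0.0]
ft_force: [-5.8, -3.2, 11.5]
width: 0.484
gripper_force: 30.0
```

It's in contact. Releasing, retreating and verifying.

Converted, -0.14 m is -28, -0.12 m is -24.

pendant(offsets={"plan":[[0, 0, 0, 0, 0, 0, 0.55], [0, 0, 0, 0, 0, 0, 0.7], [0, 0, 0, 0, 0, 0, 0.7], [0, 0, 0, 0, 0, -4, 0.7], [0, 0, 0, 0, 0, -10, 0.7], [0, 0, 0, 0, 0, -18, 0.7], [0, 0, 0, 0, 0, -24, 0.7], [0, 0, 0, 0, 0, -28, 0.7], [0, 0, 0, 0, 0, -28, 0.7], [0, 0, 0, 0, 0, -28, 0.7]]})

```text
time_s: 23.15
eef_pos: [0.5023, 0.2735, 0.1633]
tool_rot: [-0.001, 0.173, 0.985, -0.0]
ft_force: [-0.1, -1.0, -1.0]
width: 0.7
gripper_force: 0.0
```

```bash
python3 - <<'E'
from h import *
for n in('scene','wrist'):
    img,d,W=cloud(n)
    if n=='scene': save('s4.png',cv2.resize(img[90:180,180:260],(640,600*90//75//1),interpolation=cv2.INTER_CUBIC)[:600])
    hsv=cv2.cvtColor(img,cv2.COLOR_RGB2HSV);H,S,V=hsv[...,0],hsv[...,1],hsv[...,2]
    b=(H>10)&(H<30)&(S>100)&(V>40)
    for z in(.048,.068):
        m=b&(abs(W[...,2]-z)<.004)&(np.hypot(W[...,0]-.503,W[...,1]-.273)<.05); P=W[m]
        if len(P)>10: print(n,z,len(P),np.median(P[:,2]),cv2.minEnclosingCircle(P[:,:2].astype(np.float32)))
E
```

```text
scene 0.048 146 0.04767053030927908 ((0.5030580759048462, 0.2688058614730835), 0.03144064173102379)
scene 0.068 105 0.06758969645223392 ((0.5038981437683105, 0.2722306251525879), 0.023594236001372337)
wrist 0.048 957 0.04792325774578022 ((0.5031672120094299, 0.2721170485019684), 0.0319412536919117)
wrist 0.068 852 0.0678286423642035 ((0.5031054019927979, 0.2733093798160553), 0.022959880530834198)
```

View pics/s4.png

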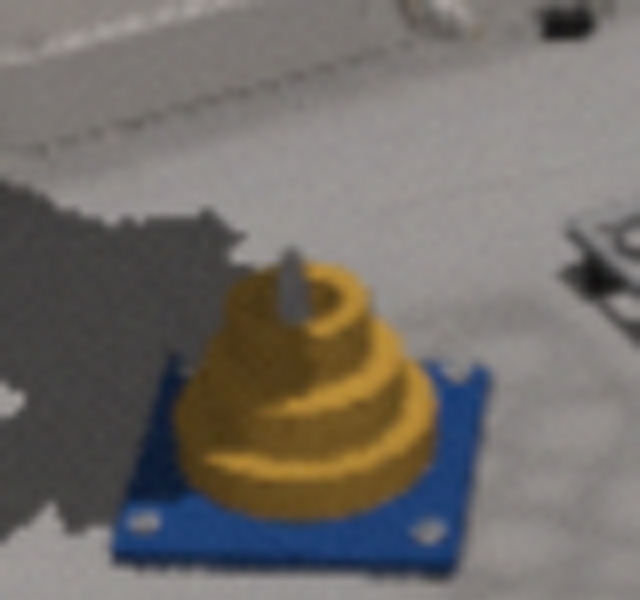

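The picture shows all three rings stacked flat on the post, with the rod showing through the small ring at (293,285). Their tops measure 48 and 68 mm, and the gripper is clear. Handing in.

```bash
python3 -c "
from rig import workorder; print(workorder.close_job())"
```

```text
the job is handed in; nothing more can be done
None
```

The medium ring and then the small one are on the post, each lying flat on the ring below and within about 1 mm of the axis; the gripper is clear and the job is handed in at about 23 s (the hand-in returned no verdict).

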